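Load the charcoal jar into the sample counter, shut its lid and slide the supply switch on

TASK

Start a count of the charcoal sample: stand the jar with the black filling upright in the round well of the sample counter, swing the counter's lid fully shut over it, then push the flush slide switch on the front panel by its orange ridge all the way across its detent to ON (the end with the amber dot). Leave the yellow jars where they stand.

Things in the scene. Friction and masses are not known exactly. Their poses are not given: they have to be found in the camera images.
- counter: Fixed sample counter, light case, dark flat deck 58 mm above the desk. Origin on the desk under the centre of the sample well; own -x is the front (towards the robot at yaw 0), +y its left. Case from x = -125 to +95 mm, y = +-95 mm. In front: display (left), slide switch (right). A thin steel pin stands 7.5 mm out of the deck at x = -71, y = -20 mm; the lid must press it down to free the switch.
- well (a point): Centre of the floor of the round sample well (axes as the counter's). Floor 46 mm above the desk, 12 mm below the deck; 61 mm across at the floor, mouth with a 1 mm chamfer.
- lid (a joint): Lid angle: 0 = fully shut, 1.57 = upright behind the well, 1.75 = stop. Hinge axis along the counter's y at x = +90, z = +62 mm in the counter's frame. Friction hinge: stays at any angle, takes 1 to 5 N at the lip. The lid is a hollow hood, 145 mm from hinge to front face, 128 mm wide, open below; shut, its top is 109 mm above the desk and it clears a seated jar by 4 mm.
- lid_lip (a point): Middle of the upper face of the lid's lip: a dark tab 62 mm wide, 6 mm thick, 24 mm out from the foot of the lid's front face. From the hinge, lid shut, this point is at x = -157, z = +3 mm (65 mm above the desk; lip's front edge at x = -79 mm of the counter). With the lid up the lip points up, that face turned to the back; shut fingertips set behind it can swing the lid over and press it down.
- hv_switch (a joint): Slide switch, m: 0 = OFF (right end, white dot), 0.014 = ON (left end, amber dot); moves along the counter's +y. A sprung ball detent holds it at either end; it takes about 5 N to pass the middle, then it snaps to the far end by itself. With the lid not fully shut (over 0.02 rad) the pin bars it after 3 to 4 mm and it springs back.
- ridge (a point): Centre of the top of the switch's orange ridge; moves with the switch. Ridge 17 mm long (counter's x), 8 mm thick (y), 5 mm above the deck; the dark plate under it is flush with the deck in a 38 x 21 mm slot with a flat bezel. In the counter's frame x = -103 mm; y = -65 mm at OFF, -51 mm at ON. The deck to its right (to y = -87 mm) is bare; the rim there is as high as the deck.
- charcoal_jar: Loose 60 ml counting jar with black filling and white ribbed screw cap, 45 to 95 g, 55 mm tall; base 48 mm across, cap 52 mm across in the top 13 mm. Origin at the centre of the underside, z up.
- yellow_jar_1: Like the charcoal jar but with yellow filling; to be left alone. Origin at the centre of the underside.
- yellow_jar_2: A second yellow-filled jar, to be left alone. Origin at the centre of the underside.
Mind the look-alikes: they are no part of the job. What is shaped like the charcoal_jar but blue, green or red is not meant.

How it is judged:
On the way, in this order (a step that is already met when the one before it is completed fails the run):
1. the charcoal jar stands in the well, let go (horizontal distance between charcoal_jar and well below 0.009 m and z of charcoal_jar in the frame of well below 0.004 m and angle between charcoal_jar's own z axis and vertical below 0.08 rad and contact force between the fingers and charcoal_jar below 0.1 N), for 0.2 s.
2. the lid is shut (value of joint lid below 0.03 rad), for 0.2 s.
3. the slide switch is at ON (value of joint hv_switch above 0.0125 m), for 0.2 s.
At the end, for the whole second after the job is handed in: The charcoal jar stands upright (within 0.08 rad) on the floor of the well (within 4 mm in height and 9 mm of its centre), at rest; the lid is shut to within 0.03 rad; the slide switch is at ON (over 12.5 of its 14 mm) (horizontal distance between charcoal_jar and well below 0.009 m and z of charcoal_jar in the frame of well below 0.004 m and angle between charcoal_jar's own z axis and vertical below 0.08 rad and linear speed of charcoal_jar below 0.02 m/s and value of joint lid below 0.03 rad and value of joint hv_switch above 0.0125 m); the robot touches nothing.
It fails at once if a yellow jar is moved by more than 25 mm or tipped (distance of any of yellow_jar_1, yellow_jar_2 from where it was at the start of the episode above 0.025 m or angle between any of yellow_jar_1, yellow_jar_2's own z axis and vertical above 0.3 rad).
It also fails if it takes over 67 s, if anything falls off the work surface, if the arm or the gripper's body presses on something with over 40 N, if the wrist force passes 120 N, or if a joint passes its speed limit or range.

ROBOT

A 7-joint arm with a two-finger parallel gripper is mounted at the origin on a cart in front of the work surface, level with it; the furniture and walls round the work are solid. World frame = base frame: x ahead of the robot, y to its left, z up, the work surface at z = 0. Lengths are in m, angles in rad, forces in N, time in s.
With the tool pointing down it reaches from about 0.425 to 0.825 m from the base axis. Payload 3.6 kg.
Tool frame: the origin (TCP) lies midway between the tips of the shut fingers; the grasp point (between the pads) lies robot.tcp_to_grasp behind it (robot.tcp_to_grasp is the distance from the TCP to the grasp point, in m); z points along the fingers, y is the line along which they close (so a half turn about z gives the same grasp; the last joint's range is limited). The gripper opens to 85 mm and grips with 20 to 120 N. Pads are 22 mm wide; open, the fingers measure 114 mm over their backs; the gripper's body (76 mm by 85 mm) begins 54 mm behind the grasp point. The pads swing forward as they close: fully open they stand 13 mm farther back than shut.
Start: joints at [1.312, 0.615, -0.013, 1.423, 0.008, 1.103, -0.04], TCP at [0.149, -0.633, 0.231] pointing down, gripper open.
Joint ranges: [-3.12, 3.12], [-0.3, 2.06], [-1.34, 1.32], [0.26, 2.42], [-1.36, 4.5], [0.01, 1.98], [-2.84, 2.84]. Speed limits (rad/s): [2.79, 2.79, 3.14, 3.14, 3.14, 3.14, 3.14].

INTERFACE

Orientations are given as a rotation vector (axis times angle).
In Python, from rig import robot, kin, capture, job_done gives the robot as it stands. Calls block until the motion is done:
- robot.move_pose(position, orientation): joint-space move of the TCP to a pose.
- robot.move_straight(position, rate=0.15, rotation=None): straight line of the TCP; rotation=None keeps the orientation; rate is the mean speed in m/s.
- robot.move_joints(angles): joint-space move.
- robot.set_gripper(opening, newtons=None): opening from 0.0 (shut) to 1.0 (fully open); newtons is the grip in N (None keeps the last); returns when the fingers have stopped.
- robot.hold(seconds).
- kin.solve_ik(position, orientation): joint angles nearest the present ones, or None.
- robot.read_state(): the state.
- capture(name): name is "scene" or "top" or "wrist"; returns a dict with "pixels" (480x640x3 uint8, red, green, blue), "camera_matrix" (3x3 intrinsics, pixels), "extrinsics" (4x4, takes a point from world to camera coordinates). Camera axes: x right, y down, z forward; pixel columns grow to the right and rows downward; lengths in m; the calibration is good to about 2 mm. The wrist camera is an equidistant fisheye: a pixel r from the principal point sees the ray r / f radians off the axis. A picture is of the moment at which its call begins. There is no depth.
A pose or a line that the arm cannot do raises robot.Unreachable and nothing moves.
- job_done(): hands the job in; it is judged then, once.
The state is a dict: "clock": time; "qpos": joint angles; "qd": joint speeds; "tau": joint torques, N m; "ee_pos": TCP position; "orientation": TCP orientation; "wrist_force": force on the tool from outside, world axes, zero at the start; "wrist_torque": the same for the moment, N m; "width": opening from 0.0 (shut) to 1.0 (fully open); "grip_force": force on a finger pad.
Only numpy, scipy, OpenCV 4.12 (cv2) and the standard library are available. Lean on these libraries where they do the work, as an engineer would, in place of code of your own. Each camera call takes 0.05 s, during which the arm holds its last target. There are 200 camera calls.

## Working session

There is one attempt and no reset: what is moved stays moved. The work goes in short steps, each a Python script; the robot and the scene stay as the last script left them, time stands still between calls to the robot, and variables do not carry over. Pictures are saved under pics/ and viewed, at most 10 in all, crops included, and the job is handed in when it is done.

```bash
ls; mkdir -p pics; python3 - <<'E'
from rig import robot, capture
import cv2, numpy as np
for n in ("scene","top"):
    c=capture(n); cv2.imwrite(f"pics/{n}0.png",c["pixels"][:,:,::-1]); np.savez(f"{n}0.npz",**c)
    E=np.array(c["extrinsics"]); print(n,np.round(-E[:3,:3].T@E[:3,3],3),np.round(E[:3,2],2), np.array(c["camera_matrix"]).round(1).tolist())
s=robot.read_state(); print(s["clock"],s["ee_pos"],s["orientation"],robot.tcp_to_grasp)
E
```

```text
pics
scene [0.046 0.501 0.551] [-0.   -0.82 -0.57] [[490.2, 0.0, 324.0], [0.0, 490.2, 231.3], [0.0, 0.0, 1.0]]
top [ 0.406 -0.034  1.029] [-0.   -0.11 -0.99] [[472.2, 0.0, 320.1], [0.0, 472.2, 242.9], [0.0, 0.0, 1.0]]
0.1 [ 0.14919625 -0.63192696  0.23025167] [-3.11818205e+00 -3.63188258e-01  4.20240085e-04] 0.0187
```

View pics/scene0.png

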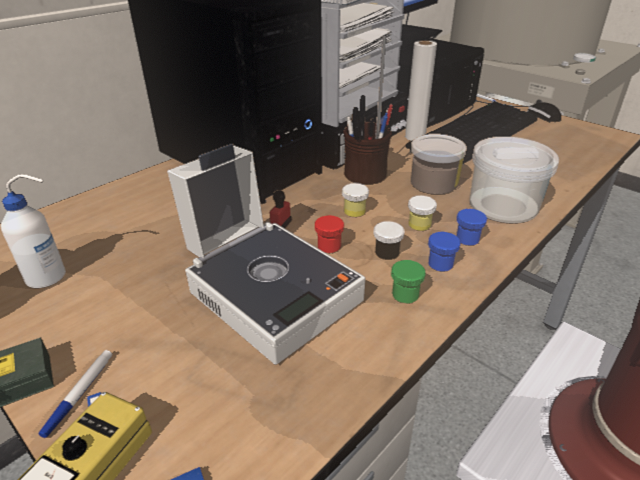

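View pics/top0.png

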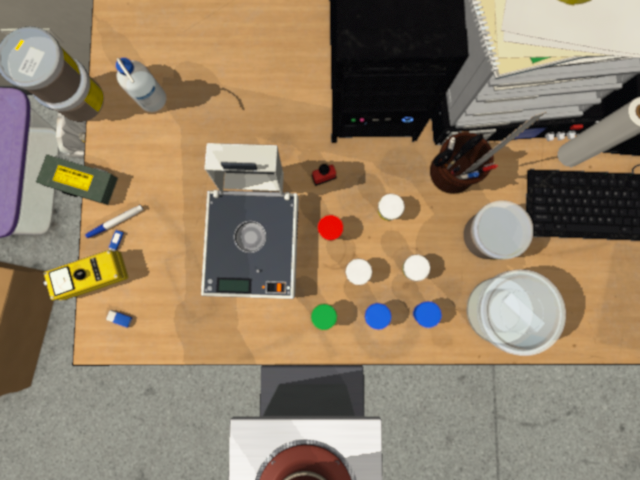

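```bash
cat > h.py <<'E'
import numpy as np, cv2
def ray(c,px,z):
    """pixel(s) of a pinhole camera -> world point(s) at height z"""
    E=np.array(c["extrinsics"]);K=np.array(c["camera_matrix"]);R,t=E[:3,:3],E[:3,3]
    p=np.atleast_2d(px).astype(float); d=np.c_[p,np.ones(len(p))]@np.linalg.inv(K).T@R; o=-R.T@t
    return o+d*((z-o[2])/d[:,2])[:,None]
def blobs(mask,lo,hi):
    n,l,s,c=cv2.connectedComponentsWithStats(mask.astype(np.uint8))
    return [(c[i],s[i],l==i) for i in range(1,n) if lo<s[i,4]<hi]
E
python3 - <<'E'
import numpy as np,cv2
from h import *
t=np.load("top0.npz"); s=np.load("scene0.npz")
im=t["pixels"]; hsv=cv2.cvtColor(im,cv2.COLOR_RGB2HSV)
H,S,V=cv2.split(hsv)
w=(S<50)&(V>190); w[:, :310]=0; w[:180]=0; w[330:]=0; w[:,450:]=0
for c,st,_ in blobs(w,60,900): print("white cap",c.round(1),st,ray(t,c,.055).round(4))
o=(S>150)&(V>180)&(H>5)&(H<16); o[:270]=0;o[310:]=0;o[:,:255]=0;o[:,300:]=0
for c,st,_ in blobs(o,3,300): print("ridge",c.round(1),st,ray(t,c,.063).round(4))
d=(V<90)&(S<90); d[:190]=0;d[300:]=0;d[:,:195]=0;d[:,305:]=0
for c,st,m in blobs(d,2000,20000):
    r=cv2.minAreaRect(np.argwhere(m)[:,::-1].astype(np.float32)); b=cv2.boxPoints(r); print("deck",st,r,"\n",ray(t,b,.058).round(4))
a=cv2.resize(im[185:305,195:310],None,fx=4.5,fy=4.5,interpolation=cv2.INTER_CUBIC)
b=cv2.resize(s["pixels"][170:310,310:400],None,fx=3,fy=3,interpolation=cv2.INTER_CUBIC)
out=np.zeros((560,800,3),np.uint8); out[:a.shape[0],:a.shape[1]]=a; out[:b.shape[0],525:525+b.shape[1]]=b[:, :275]
cv2.imwrite("pics/crop1.png",out[:,:,::-1])
E
```

```text
white cap [390.9 206. ] [379 194  25  25 492] [[ 0.5942 -0.179   0.055 ]]
white cap [416.2 267.4] [404 255  26  26 522] [[ 0.4655 -0.2289  0.055 ]]
white cap [358.2 271.4] [346 259  26  26 514] [[ 0.4576 -0.1093  0.055 ]]
ridge [278.5 287. ] [277 283   4   9  32] [[0.4255 0.054  0.063 ]]
deck [ 206  194   87  100 6662] ((248.70321655273438, 243.8108367919922), (83.48248291015625, 98.58000183105469), 2.0454084873199463) 
 [[0.4165 0.2044 0.058 ]
 [0.6219 0.2025 0.058 ]
 [0.6152 0.0275 0.058 ]
 [0.4102 0.0336 0.058 ]]
```

View pics/crop1.png

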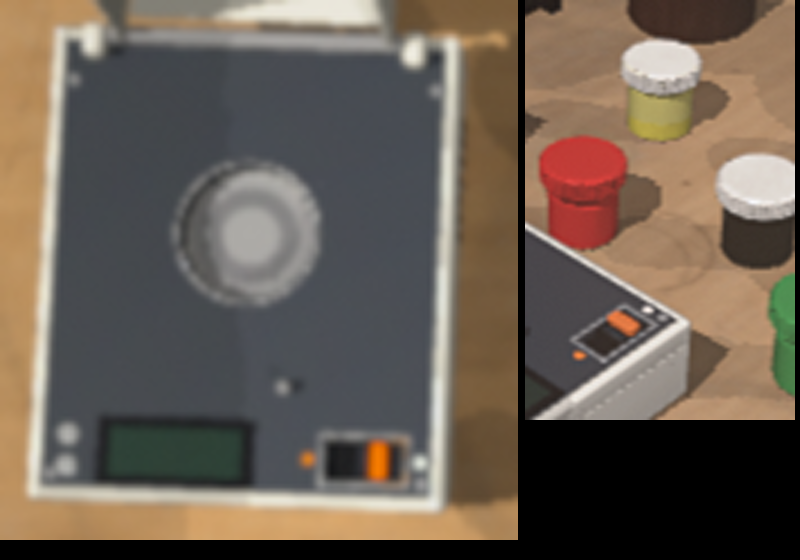

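Top view: white caps are at (391,206), (416,267) and (358,271), and the red, green and blue jars are look-alikes. The crop shows the black-filled jar right of the counter at scene (389,240). That should be top (358,271), because the other two white caps sit on yellow filling. The ridge is at the white-dot end (OFF) and the lid is up. Next I fit the counter pose and cross-check the jar by ray.

```bash
python3 - <<'E'
import numpy as np,cv2,json
from h import *
from rig import kin
t=np.load("top0.npz"); s=np.load("scene0.npz")
cr=lambda x,y: np.array([195+(x+.5)/4.5-.5,185+(y+.5)/4.5-.5])
obs=[((-125,95),cr(28,496),.058),((-125,-95),cr(442,508),.058),((95,-95),cr(460,38),.058),((95,95),cr(55,30),.058),
 ((0,0),cr(247,232),.058),((-103,-65),np.array([278.5,287.]),.063)]
P=np.array([o[0] for o in obs])/1000.; W=np.array([ray(t,o[1],o[2])[0,:2] for o in obs])
pc,wc=P.mean(0),W.mean(0); U,_,Vt=np.linalg.svd((P-pc).T@(W-wc)); R=(U@Vt).T
tr=wc-R@pc; yaw=np.arctan2(R[1,0],R[0,0]); print("counter",tr.round(4),"yaw",yaw.round(4),"\nresid mm",((P@R.T+tr-W)*1000).round(1).tolist())
# scene camera check: ridge and caps
E=s["extrinsics"];K=s["camera_matrix"]
pr=lambda X:(lambda c:(c[:2]/c[2]))(K@(E[:3,:3]@np.array(X)+E[:3,3]))
hs=cv2.cvtColor(s["pixels"],cv2.COLOR_RGB2HSV);H,S,V=cv2.split(hs)
o=(S>150)&(V>150)&(H>4)&(H<16);o[:260]=0;o[300:]=0;o[:,:320]=0;o[:,370:]=0
print("scene orange",[(c.round(1),st[4]) for c,st,_ in blobs(o,5,400)],"pred",pr([*(R@[-.103,-.065]+tr),.063]).round(1))
print("cap px pred charcoal",pr([.4576,-.1093,.055]).round(1), "seen cap blob:")
w=(S<50)&(V>150);w[:215]=0;w[260:]=0;w[:,365:]&=True;w[:,:370]=0;w[:,410:]=0
print([(c.round(1),st) for c,st,_ in blobs(w,60,900)])
rot=cv2.Rodrigues(np.array([[np.cos(yaw),np.sin(yaw),0],[np.sin(yaw),-np.cos(yaw),0],[0,0,-1.]]))[0].ravel()
json.dump(dict(t=tr.tolist(),yaw=float(yaw),rot=rot.tolist()),open("counter.json","w")); print(rot)
C=lambda x,y,z:[*(R@[x,y]+tr),z]
for n,p in dict(jar=[.4576,-.1093,.025],well=C(0,0,.07),behind=C(.105,0,.22),shut=C(-.073,0,.065),ridge0=C(-.1,-.085,.06),ridge0b=C(-.097,-.085,.06),ridge1=C(-.1,-.065,.06)).items():
    q=kin.solve_ik(p,rot); print(n,np.round(p,3),None if q is None else np.round(q,2))
E
```

```text
counter [0.5304 0.1154] yaw -0.0301 
resid mm [[-1.6, 0.8], [-1.6, -0.8], [1.0, -0.2], [2.5, 0.9], [-0.3, -0.2], [-0.0, -0.5]]
scene orange [(array([342.6, 277.3]), np.int32(46)), (array([327.5, 288. ]), np.int32(8))] pred [341.5 275.7]
cap px pred charcoal [387.7 228.6] seen cap blob:
[(array([388.3, 231.6]), array([374, 221,  30,  22, 535], dtype=int32))]
[ 3.14123652 -0.04730224  0.        ]
jar [ 0.458 -0.109  0.025] [ 0.17  0.68  0.03  2.12 -0.06  0.34 -1.35]
well [0.53  0.115 0.07 ] [-0.22  0.67 -0.06  1.9   0.06  0.58 -1.92]
behind [0.635 0.112 0.22 ] [-0.06  0.63 -0.27  1.45  0.18  1.09 -1.96]
shut [0.457 0.118 0.065] [-0.27  0.61 -0.04  2.1   0.05  0.44 -1.95]
ridge0 [0.428 0.033 0.06 ] [-0.12  0.58 -0.01  2.21  0.02  0.35 -1.75]
ridge0b [0.431 0.033 0.06 ] [-0.12  0.58 -0.01  2.2   0.02  0.35 -1.75]
ridge1 [0.429 0.053 0.06 ] [-0.16  0.58 -0.02  2.21  0.03  0.35 -1.8 ]
```

The charcoal jar checks out: its predicted scene cap is (387.7,228.6) and the black jar's cap is seen at (388.3,231.6). Moving to grasp.

```bash
cat >> h.py <<'E'
import json
from rig import robot, capture
cj=json.load(open("counter.json")); rot=np.array(cj["rot"]); _c,_s=np.cos(cj["yaw"]),np.sin(cj["yaw"])
def C(x,y,z): return np.array([cj["t"][0]+_c*x-_s*y, cj["t"][1]+_s*x+_c*y, z])
def st(tag=""):
    s=robot.read_state(); print(tag,"t",round(s["clock"],2),"p",np.round(s["ee_pos"],4),"F",np.round(s["wrist_force"],1),"w",round(s["width"],3),"g",np.round(s["grip_force"],1)); return s
def shot(n,f):
    c=capture(n); cv2.imwrite(f"pics/{f}.png",c["pixels"][:,:,::-1]); np.savez(f+".npz",**c)
E
python3 - <<'E'
from h import *
j=np.array([.4576,-.1093])
robot.move_pose([*j,.26],rot); st()
robot.move_straight([*j,.027],rate=.2); st()
robot.set_gripper(0.0,30); st("gripped")
robot.move_straight([*j,.15],rate=.15); st("up")
shot("scene","s1")
cv2.imwrite("pics/s1c.png",cv2.resize(np.load("s1.npz")["pixels"][60:320,240:520,::-1],None,fx=2,fy=2))
E
```

```text
t 2.27 p [ 0.4576 -0.1104  0.2599] F [-0.3 -0.5 -0.2] w 1.002 g 0.0
 t 3.59 p [ 0.4582 -0.1095  0.0277] F [-0.1 -0.4  0.9] w 0.999 g 0.0
gripped t 4.01 p [ 0.4581 -0.1095  0.0279] F [-1.1 -0.3  5.8] w 0.596 g 30.5
up t 4.97 p [ 0.4568 -0.1092  0.1493] F [ 0.1 -0.4 -0.5] w 0.589 g 31.3
```

View pics/s1c.png

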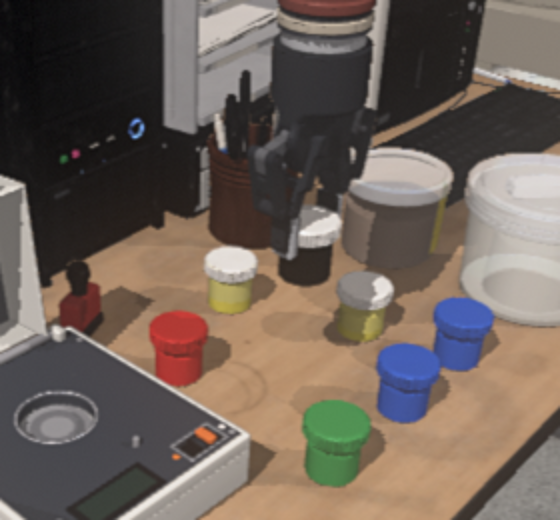

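The crop shows the charcoal jar held upright at about (305,245), with all the other jars in place. Next I place it in the well.

```bash
python3 - <<'E'
from h import *
w=C(0,0,0)[:2]
robot.move_straight([*w,.15],rate=.25,rotation=rot); st("over")
robot.move_straight([*w,.079],rate=.1); s0=st("low")
z=.079
while z>.068:
    z-=.0015; robot.move_straight([*w,z],rate=.03); s=robot.read_state()
    if s["wrist_force"][2]-s0["wrist_force"][2]>4: break
st("down")
shot("wrist","w1")
robot.set_gripper(1.0); st("open")
robot.move_straight([*w,.17],rate=.2); st("up")
robot.set_gripper(0.0)
b=C(.135,0,.26); robot.move_straight(b,rate=.3); st("behind high")
shot("scene","s2"); shot("top","t2")
a=cv2.resize(np.load("s2.npz")["pixels"][110:370,150:410,::-1],(400,400)); bb=cv2.resize(np.load("t2.npz")["pixels"][130:310,180:360,::-1],(400,400))
cv2.imwrite("pics/c2.png",np.hstack([a,bb]))
E
```

```text
over t 6.12 p [0.5299 0.1131 0.1496] F [-0.4 -0.7 -0.5] w 0.595 g 31.3
low t 6.97 p [0.5309 0.1153 0.0795] F [-0.1  0.2 -0.5] w 0.588 g 31.3
down t 7.97 p [0.5305 0.1155 0.0739] F [-0.9 -0.2  6.4] w 0.591 g 31.7
open t 8.47 p [0.5304 0.1154 0.0728] F [-0.7 -0.5 -0.3] w 1.0 g 0.0
up t 9.1 p [0.5297 0.1151 0.1693] F [-0.3 -0.2 -0.2] w 0.999 g 0.0
behind high t 10.56 p [0.664  0.1115 0.2588] F [-0.1  0.1 -0.1] w -0.001 g 0.0
```

View pics/c2.png

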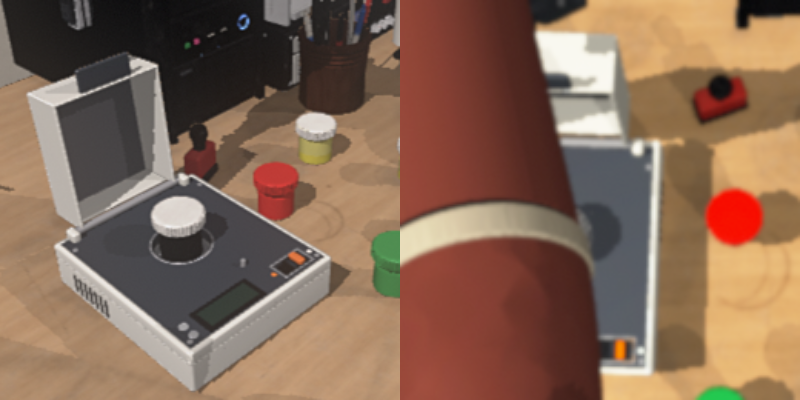

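```bash
python3 - <<'E'
from h import *
t=np.load("top0.npz"); s=np.load("s2.npz")
def pr(c,X):
    v=c["camera_matrix"]@(c["extrinsics"][:3,:3]@X+c["extrinsics"][:3,3]); return (v[:2]/v[2]).round(1)
L=lambda th,r,d,y=0: C(.09-r*np.cos(th)+d*np.sin(th),y,.062+r*np.sin(th)+d*np.cos(th))
print("tip pred", pr(s,robot.read_state()["ee_pos"]))
for th in np.arange(1.4,1.76,.05): print(round(th,2),"scene tip",pr(s,L(th,.169,0)),"top tip",pr(t,L(th,.169,0)), L(th,.169,.003).round(3))
V=cv2.cvtColor(t["pixels"],cv2.COLOR_RGB2HSV)[:,:,2]; m=(V<100); m[:155]=0;m[176:]=0;m[:,:212]=0;m[:,272:]=0
for c,a,_ in blobs(m,20,900): print("top lip",c.round(1),a)
V=cv2.cvtColor(s["pixels"],cv2.COLOR_RGB2HSV)[:,:,2]; print([int(v) for v in V[135:180,217]])
E
```

```text
tip pred [201.3 126.7]
1.4 scene tip [231.9 159.2] top tip [236.2 188.6] [0.595 0.113 0.229]
1.45 scene tip [228.4 156.7] top tip [236.3 183.7] [0.603 0.113 0.23 ]
1.5 scene tip [225.  154.4] top tip [236.5 178.8] [0.611 0.113 0.231]
1.55 scene tip [221.6 152.5] top tip [236.7 174. ] [0.62  0.113 0.231]
1.6 scene tip [218.3 150.8] top tip [236.9 169.3] [0.628 0.112 0.231]
1.65 scene tip [215.1 149.4] top tip [237.2 164.6] [0.637 0.112 0.23 ]
1.7 scene tip [212.  148.3] top tip [237.5 160. ] [0.645 0.112 0.229]
1.75 scene tip [209.  147.4] top tip [237.9 155.6] [0.653 0.112 0.228]
top lip [239. 169.] [213 163  59  13 411]
[27, 25, 27, 26, 26, 28, 27, 28, 28, 28, 28, 27, 26, 41, 74, 69, 56, 55, 55, 56, 56, 56, 57, 56, 55, 56, 57, 55, 51, 68, 147, 222, 109, 52, 54, 58, 59, 59, 59, 57, 61, 70, 69, 69, 70]
```

The jar is upright in the well and the lid stands at about 1.62 rad (lip tip near scene (216,150)). I'll swing the lid with the shut fingertips along the hinge arc.

```bash
python3 - <<'E'
from h import *
def T(th):
    r,d=.155+.019*np.cos(th),.003
    return C(.09-r*np.cos(th)+d*np.sin(th)+.011,0,.062+r*np.sin(th)+d*np.cos(th))
robot.move_straight(C(.135,0,.216),rate=.15); st("down behind")
for th in np.r_[np.arange(1.6,.2,-.125),.12]:
    robot.move_straight(T(th),rate=.09); s=robot.read_state(); F=s["wrist_force"]
    print(round(th,2),np.round(s["ee_pos"],3),np.round(F,1))
    if np.linalg.norm(F)>30: print("STOP"); break
else:
    z=T(.12)[2]
    while z>.060:
        z-=.002; robot.move_straight(C(-.073,0,z),rate=.04); s=robot.read_state()
        if s["wrist_force"][2]>22: break
    robot.hold(.2); st("pressed z=%.4f"%z)
E
```

```text
down behind t 11.1 p [0.6647 0.1114 0.2157] F [0.8 1.4 0.5] w 0.0 g 0.0
1.6 [0.639 0.112 0.217] [0.3 1.6 0.4]
1.48 [0.619 0.113 0.219] [ 0.1 -0.4  0. ]
1.35 [0.599 0.113 0.218] [-0.2  0.2  0. ]
1.23 [0.579 0.114 0.215] [-0.3 -0.   0.2]
1.1 [0.56  0.115 0.209] [0.4 0.4 0.6]
0.98 [0.541 0.115 0.201] [-0.3 -0.5 -0.1]
0.85 [0.523 0.116 0.19 ] [-0.8 -0.2 -1. ]
0.73 [0.507 0.116 0.176] [ 0.6 -0.1 -0.1]
0.6 [0.492 0.117 0.161] [-0.6  0.5  0.4]
0.48 [0.48  0.117 0.143] [0.4 0.3 1.6]
0.35 [0.47  0.117 0.124] [0.2 0.3 0.2]
0.23 [0.463 0.117 0.104] [-0.1  0.2  0.1]
0.12 [0.459 0.118 0.086] [ 0.1  1.  -0.1]
pressed z=0.0618 t 19.29 p [0.4576 0.1176 0.0646] F [-5.3 -1.1 25.8] w 0.003 g 13.1
```

```bash
python3 - <<'E'
from h import *
robot.move_straight(C(-.085,0,.12),rate=.2); st("up")
robot.move_straight(C(-.1,-.088,.10),rate=.25); st()
shot("scene","s3"); cv2.imwrite("pics/c3.png",cv2.resize(np.load("s3.npz")["pixels"][120:370,150:420,::-1],None,fx=2.2,fy=2.2))
E
```

```text
up t 19.74 p [0.4457 0.118  0.1202] F [-0.1  0.7 -1.2] w -0.0 g 0.0
 t 20.26 p [0.4273 0.0298 0.0989] F [-0.5 -0.   1.2] w -0.003 g 0.0
```

View pics/c3.png

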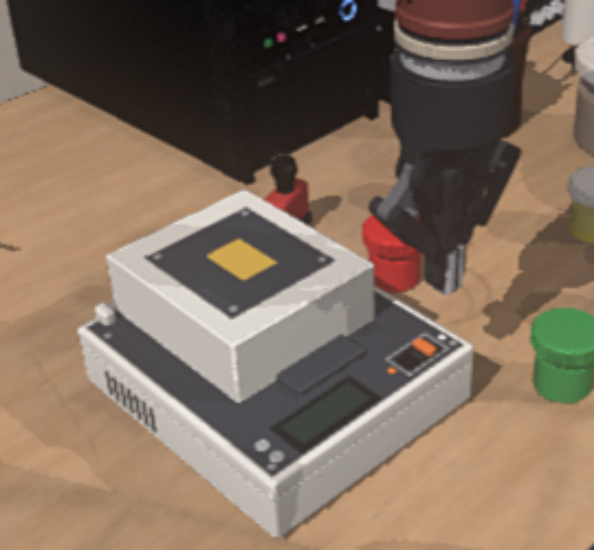

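The lid lies flat and shut (lip at about (322,364)) and the ridge is still at OFF at about (425,346). Next I touch the deck to the right of the ridge, then push left.

```bash
python3 - <<'E'
from h import *
X=-.101; robot.move_straight(C(X,-.088,.064),rate=.12); f0=robot.read_state()["wrist_force"]
z=.064
while z>.0555:
    z-=.001; robot.move_straight(C(X,-.088,z),rate=.03); s=robot.read_state()
    if s["wrist_force"][2]-f0[2]>3: break
st("deck z cmd %.4f"%z); zd=s["ee_pos"][2]
zp=zd+.0015
robot.move_straight(C(X,-.088,zp),rate=.03); y=-.088; f0=st("lift")["wrist_force"]; y_c=None
while y<-.057:
    y+=.0015; robot.move_straight(C(X,y,zp),rate=.03); s=robot.read_state()
    d=s["wrist_force"]-f0; print(round(y,4),np.round(s["ee_pos"][1:],4),np.round(d,1))
    if d[1]<-15: break
st("end")
E
```

```text
deck z cmd 0.0570 t 22.51 p [0.427  0.0305 0.0581] F [-2.5 -0.1 13.9] w -0.002 g 6.7
lift t 22.76 p [0.4269 0.0305 0.0595] F [ 0.5 -0.1  0.1] w -0.001 g 0.0
-0.0865 [0.0321 0.0593] [-0.2 -0.   0.1]
-0.085 [0.0336 0.0595] [-1.  -0.1 -0.6]
-0.0835 [0.0351 0.0596] [-0.4 -0.9  0.3]
-0.082 [0.0366 0.0596] [-1.1 -1.  -0.5]
-0.0805 [0.0381 0.0596] [ 0.3 -0.   0.4]
-0.079 [0.0396 0.0596] [-0.1  0.4 -0.2]
-0.0775 [0.0411 0.0596] [-1.   0.7 -0.7]
-0.076 [0.0421 0.0596] [-0.1 -2.4  0.5]
-0.0745 [0.0428 0.0595] [-0.7 -3.9  0.1]
-0.073 [0.0436 0.0595] [-0.3 -6.5  0.3]
-0.0715 [0.0456 0.0596] [-0.4 -5.2  1. ]
-0.07 [0.0485 0.0596] [-0.8 -2.7 -0.1]
-0.0685 [0.0514 0.0596] [-0.8  0.3  0.6]
-0.067 [0.0521 0.0596] [-1.1  0.2  0.3]
-0.0655 [0.0532 0.0596] [ 0.1 -0.2 -0.8]
-0.064 [0.0546 0.0596] [-1.1  0.4  0.3]
-0.0625 [0.056  0.0596] [-0.6  0.1 -0.1]
-0.061 [0.0562 0.0595] [ 0.  -4.6  0.6]
-0.0595 [0.0563 0.0595] [ 0.6 -8.1  1.1]
-0.058 [0.0565 0.0595] [ 1.1 -9.8  1.3]
-0.0565 [0.0566 0.0595] [  0.9 -13.8   1.7]
end t 28.01 p [0.4275 0.0566 0.0595] F [  1.4 -14.    1.7] w -0.003 g 6.5
```

```bash
python3 - <<'E'
from h import *
robot.move_straight(C(-.101,-.072,.0605),rate=.05)
robot.move_straight(C(-.101,-.085,.15),rate=.2)
robot.move_straight(C(-.08,-.26,.22),rate=.3); robot.hold(.3); st()
shot("scene","s4"); shot("top","t4")
a=cv2.resize(np.load("s4.npz")["pixels"][150:370,150:420,::-1],None,fx=1.8,fy=1.8)[:396,:486]; b=cv2.resize(np.load("t4.npz")["pixels"][170:310,195:305,::-1],(311,396))
cv2.imwrite("pics/c4.png",np.hstack([a,b]))
E
```

```text
t 30.15 p [ 0.4425 -0.1407  0.2196] F [ 0.3  0.3 -0.4] w 0.0 g 0.0
```

View pics/c4.png

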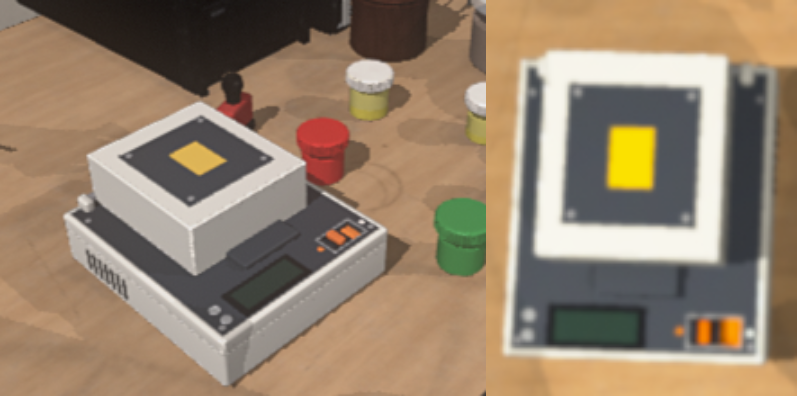

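The lid is shut. The ridge now sits at the amber-dot end (right crop (704,330)), with the orange ON patch exposed behind it, and the arm is clear.

```bash
python3 -c "
from rig import job_done
print(job_done())"
```

```text
the job is handed in; nothing more can be done
None
```

I handed the job in at about 30 s on the robot's clock: the charcoal jar is in the well, the lid is shut, the switch is at ON, and I left both yellow jars alone. I don't have the verdict, because `job_done()` returned none.

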